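Free the ratchet and lower the palm rest

ROBOT

A 7-joint arm with a two-finger parallel gripper is mounted at the origin on a cart in front of the work surface, level with it; the furniture and walls round the work are solid. World frame = base frame: x ahead of the robot, y to its left, z up, the work surface at z = 0. Lengths are in m, angles in rad, forces in N, time in s.
With the tool pointing down it reaches from about 0.425 to 0.925 m from the base axis. Payload 6.8 kg.
Tool frame: the origin (TCP) lies at the very end of the fingers, on their centre line; the grasp point (between the pads) lies 19 mm behind it; z points along the fingers, y is the line along which they close (so a half turn about z gives the same grasp; the last joint's range is limited). The gripper opens to 85 mm and grips with 20 to 120 N. Pads are 22 mm wide; open, the fingers measure 114 mm over their backs; the gripper's body (76 mm by 85 mm) begins 54 mm behind the grasp point. The pads swing forward as they close: fully open they stand 13 mm farther back than shut.
Start: joints at [1.133, 0.477, 0.022, 1.555, -0.011, 1.109, -0.083], TCP at [0.219, -0.639, 0.231] pointing down, gripper open.
Joint ranges: [-2.96, 2.96], [-0.34, 2.1], [-1.41, 1.46], [0.24, 2.44], [-1.37, 4.51], [0.17, 1.92], [-2.96, 2.96]. Speed limits (rad/s): [2.39, 2.39, 3.14, 3.14, 3.14, 3.14, 3.14].

INTERFACE

Orientations are given as a unit quaternion [w, x, y, z].
In Python, from station import telemetry, viewer, job, search_frame, cut_out gives the robot as it stands. The module is installed in compiled form; this text tells all that it offers.
- The arm moves only by the shell command python3 -m crank 'ROWS' [FORCE]. ROWS is JSON, a list of rows, each an object with "delta_rot": the turn, a rotation vector about the tool's x, y, z in degrees, a list of three; "xyz": the shift along the tool's x, y, z in m, a list of three; "fingers": the gripper command: -1 is fully open, 1 is shut, values between are in proportion. In form: [{"delta_rot": [ax, ay, az], "xyz": [dx, dy, dz], "fingers": fingers}, ...]. A call has 1 to 10 rows; each row is the pose to reach, as a shift and turn from the pose commanded when the call began, along the tool's axes at that moment; what a row does not reach only later rows make up. A row lasts 1/10 s, in which the tool goes at most 50 mm and 8.59 degrees, less where a joint would pass 70% of its speed; a pose out of reach is approached as far as the arm can. A call with a gripper value outside its range is refused whole. The fingers move at their own pace and stop on an object; FORCE is the grip in N (left out, the last holds). Time passes only in rows, so rows that repeat a pose let the fingers close. It gives the time, the measured TCP pose, the force, the opening and the grip force at its end, in the units of the state.
- telemetry.get_obs(): the state, without advancing time (a new reading comes with each control period).
- viewer.read_camera(name): name is "side" or "top" or "wrist"; returns a dict with "img" (420x560x3 uint8, red, green, blue), "fx", "fy", "cx", "cy" (pixels), "k1" (the pictures are not rectified: a ray, as slopes to the right and down, at radius r is drawn at 1 + k1 r^2 times it, then the intrinsics apply), "origin" and "rotation" of the camera in the world. Camera axes: x right, y up, looking along -z (the intrinsics and any distortion apply to the point x, -y, -z); pixel columns grow to the right and rows downward; lengths in m; the calibration is good to about 2 mm. A picture is of the moment at which its call begins. There is no depth.
- job.hand_in(): hands the job in; it is judged then, once.
Trained networks look in the newest picture that a camera, given by its name, has taken for a name from the list of things; names that differ only in an ending like _2 or _b are one class to them, and where a whole thing is asked for, a point or a joint stands for the part that bears it (a point fixed in the world has none). Each returns a list of dicts, best first, with "score" (0 to 1); they miss things now and then, are a little off and sometimes report something else, mostly with a low value. They report only what shows in the picture. A call takes as long as a camera call.
- search_frame(camera, thing): "pixel" ([column, row] in pixels, amid what is visible of it).
- cut_out(camera, thing): "pixels" (420x560 bool, what is visible of it) and "pixel" ([column, row] in pixels, amid what is visible of it).
The state is a dict: "t": time; "q": joint angles; "joint_vel": joint speeds; "joint_torque": joint torques, N m; "eef_pos": TCP position; "tool_rot": TCP orientation; "contact_force": force on the tool from outside, world axes, zero at the start; "torque": the same for the moment, N m; "gripper_width": opening from 0.0 (shut) to 1.0 (fully open); "grasp_force": force on a finger pad.
Only numpy, scipy, OpenCV 4.12 (cv2) and the standard library are available. Lean on these libraries where they do the work, as an engineer would, in place of code of your own. Each camera call takes 0.05 s, during which the arm holds its last target. There are 200 camera calls.

TASK

The blue padded palm rest on the worktop is propped up on its ratchet. With the fingertips, press its red release tab all the way down, so that the pawl swings clear of the teeth and stays there, then push the blue pad down until it lies flat on its stop, and leave it so. Only press and push: do not raise the pad, lift nothing, and leave the other things on the worktop where they are.

Things in the scene. Friction and masses are not known exactly. Their poses are not given: they have to be found in the camera images.
- palm_rest_base: Fixed aluminium base plate of the palm rest, 300 x 76 x 12 mm, with dark steel cheeks that carry the hinge. Origin on the worktop, under the pad's hinge. Its own +x runs along the plate towards the free end of the pad (plate from x = -125 to +175 mm), -x towards the red tab, z up. A post 80 mm high at x = 135 mm stands under the pad as its stop.
- rest_pad (a joint): Angle of the blue pad above flat, rad: 0 = lying flat on its stop, about 0.6 at the start, 0.95 the upper limit; pushing the pad down makes it smaller. Stiff friction hinge (0.8 N m; about 3 to 7 N at the point pad_push): the pad stays where it is left. While the pawl is engaged a tooth blocks it from going down (teeth meet the pawl at 0.88, 0.58 and 0.28 rad); with the pawl free it goes down to 0.
- pawl (a joint): Turn of the pawl, rad: 0 = engaged in the teeth (start), 0.24 = fully free, red tab right down on its stop. It moves stiffly, with about 5 N on the tab, and stays where it is left. The hook is out of the teeth from about 0.1 rad on.
- tab_top (a point): Middle of the top face of the red release tab, a plate 30 mm (along the base's x) x 34 mm wide, 7 mm thick. Starts 64 mm above the worktop, 118 mm from the pad hinge on the base's -x side, and goes down 17 mm when fully pressed (it swings about an axis parallel to the pad's hinge, at x = -45 mm, 30 mm above the worktop). The dark upright pawl, 117 mm high, stands at x = -72 mm between the tab and the hinge.
- pad_push (a point): Point on the upper face of the blue pad, on its middle line, where to push. The pad is 150 mm long, 72 mm wide and 22 mm thick with rounded edges. In the pad's own frame the point lies 120 mm along the pad from its hinge axis and 18 mm above that axis; the pad's free end is at 172 mm. It swings in an arc about pad_hinge; flat, it is 113 mm above the worktop.
- pad_hinge (a point): Middle of the pad's hinge axis, 95 mm above the worktop; the axis is level and runs across the base (its y).
- clip_lime: Bystander: lime green hair clip, 18 x 104 x 15 mm, lying loose behind the rest (far side from the robot) near its tab; origin under its middle.
- pot_2: Bystander: white lidded pot, 84 mm across, 27 mm high, loose behind the rest (far side) near its pad; origin under its middle.
- duckbill: Bystander: thin silver-grey hair clip, 12 x 81 x 11 mm, lying loose behind the rest (far side), about level with its hinge; origin under its middle.

How it is judged:
By the outcome, as a careful person would: the job done as asked, in the order asked, and still so for the second after the job is handed in, with the robot touching nothing.
It also fails if it takes over 38 s, if anything falls off the work surface, if the arm or the gripper's body presses on something with over 40 N, if the wrist force passes 120 N, or if a joint passes its speed limit or range.

## Working session

There is one attempt and no reset: what is moved stays moved. The work goes in short steps, Python scripts to look and compute and a shell command to move; the robot and the scene stay as the last step left them, time stands still between calls to the robot, and variables do not carry over. Pictures are saved under pics/ and viewed, at most 10 in all, crops included, and the job is handed in when it is done.

```bash
mkdir -p pics
cat > h.py <<'E'
import numpy as np, cv2
from station import telemetry, viewer, job, search_frame, cut_out
from scipy.spatial.transform import Rotation as R
def rotm(c):
    r=np.array(c["rotation"],float)
    return r if r.shape==(3,3) else R.from_quat(r[[1,2,3,0]]).as_matrix()
def ray(c,px):
    K=np.array([[c["fx"],0,c["cx"]],[0,c["fy"],c["cy"]],[0,0,1.]])
    u=cv2.undistortPoints(np.array([[px]],float),K,np.array([c["k1"],0,0,0.]))[0,0]
    return np.array(c["origin"]),rotm(c)@np.array([u[0],-u[1],-1])
def atz(c,px,z):
    o,d=ray(c,px); return o+d*(z-o[2])/d[2]
def proj(c,p):
    v=rotm(c).T@(np.array(p)-c["origin"]); s=np.array([v[0],-v[1]])/-v[2]
    s=s*(1+c["k1"]*(s@s)); return s*[c["fx"],c["fy"]]+[c["cx"],c["cy"]]
E
python3 - <<'E'
from h import *
o=telemetry.get_obs(); print({k:np.round(o[k],3) for k in("t","eef_pos","tool_rot","contact_force","gripper_width")})
ims=[]
for n in("side","top"):
    c=viewer.read_camera(n); ims.append(c["img"]); print(n,np.round(c["origin"],3),np.round(rotm(c),2).tolist())
    for t,z in(("tab_top",.064),("rest_pad",.13),("palm_rest_base",.01),("pad_hinge",.095),("pad_push",.17),("clip_lime",.01),("pot_2",.02),("duckbill",.008)):
        for d in search_frame(n,t)[:2]: print(t,np.round(d["pixel"]),round(d["score"],2),np.round(atz(c,d["pixel"],z),3))
cv2.imwrite("pics/a.png",ims[0][...,::-1]); cv2.imwrite("pics/b.png",ims[1][...,::-1])
E
```

```text
{'t': np.float64(0.0), 'eef_pos': array([ 0.218, -0.638,  0.23 ]), 'tool_rot': array([-0.001,  0.986,  0.164, -0.   ]), 'contact_force': array([-0.324,  1.195, -0.319]), 'gripper_width': np.float64(1.002)}
side [ 0.488 -0.914  0.612] [[0.98, 0.12, -0.13], [-0.17, 0.59, -0.79], [-0.01, 0.8, 0.6]]
tab_top [255. 294.] 0.76 [ 0.52  -0.422  0.064]
rest_pad [247. 196.] 0.7 [ 0.532 -0.215  0.13 ]
palm_rest_base [260. 292.] 0.64 [ 0.533 -0.368  0.01 ]
palm_rest_base [248. 243.] 0.6 [ 0.526 -0.222  0.01 ]
pad_hinge [247. 199.] 0.62 [ 0.534 -0.176  0.095]
pad_push [248. 196.] 0.91 [ 0.53  -0.273  0.17 ]
clip_lime [314. 318.] 0.8 [ 0.62  -0.448  0.01 ]
pot_2 [306. 234.] 0.92 [ 0.655 -0.228  0.02 ]
pot_2 [249. 196.] 0.37 [ 0.547 -0.056  0.02 ]
duckbill [304. 270.] 0.62 [ 0.631 -0.324  0.008]
duckbill [259. 291.] 0.45 [ 0.531 -0.363  0.008]
top [ 0.423 -0.229  0.935] [[0.06, 0.98, -0.2], [-1.0, 0.06, -0.01], [0.01, 0.2, 0.98]]
tab_top [374. 253.] 0.88 [ 0.521 -0.42   0.064]
rest_pad [282. 236.] 0.63 [ 0.532 -0.246  0.13 ]
pad_hinge [281. 238.] 0.86 [ 0.533 -0.245  0.095]
pad_push [281. 239.] 0.71 [ 0.522 -0.245  0.17 ]
clip_lime [380. 205.] 0.8 [ 0.623 -0.442  0.01 ]
pot_2 [268. 181.] 0.67 [ 0.655 -0.216  0.02 ]
duckbill [323. 199.] 0.56 [ 0.629 -0.327  0.008]
```

View pics/a.png

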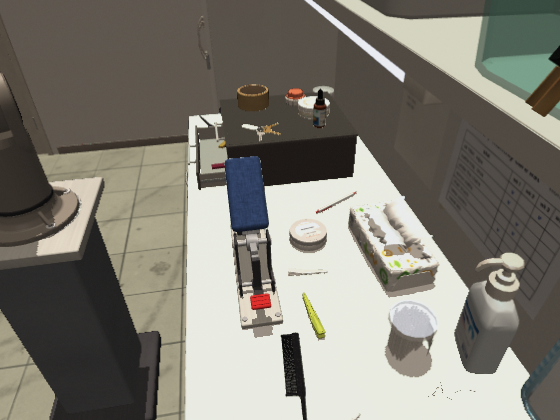

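View pics/b.png

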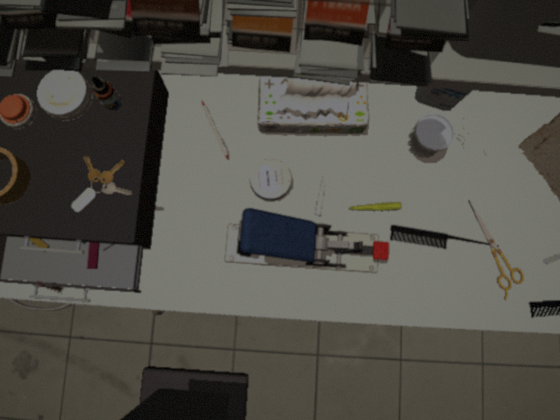

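The side view shows the red tab at about (261,302) and the pad at (247,195). In the top view the tab is at (381,251), and the base plate runs from (227,243) to (380,252). I'll get the tab position and base axis by colour and geometry.

```bash
cat >> h.py <<'E'
def red(c):
    i=c["img"].astype(int); m=((i[...,0]>110)&(i[...,1]<70)&(i[...,2]<70)).astype(np.uint8)
    n,l,s,ce=cv2.connectedComponentsWithStats(m); return [(ce[k],s[k]) for k in range(1,n) if s[k][4]>40]
E
python3 - <<'E'
from h import *
for n in("side","top"):
    c=viewer.read_camera(n)
    for ce,s in red(c): print(n,np.round(ce,1),s,np.round(atz(c,ce,.062),3))
    if n=="top":
        for p in((228,224),(226,262),(379,271)): print(p,np.round(atz(c,p,.012),3))
    i=c["img"].astype(int); 
    for d in cut_out(n,"rest_pad")[:1]:
        m=d["pixels"]&(i[...,2]>i[...,0]+15); ys,xs=np.nonzero(m); print(m.sum(),cv2.minAreaRect(np.c_[xs,ys].astype(np.float32)), np.c_[xs,ys].min(0),np.c_[xs,ys].max(0))
c=viewer.read_camera("top"); cv2.imwrite("pics/c.png",cv2.resize(c["img"][200:290,210:400],None,fx=4,fy=4,interpolation=2)[...,::-1])
E
```

```text
side [260.1 301. ] [250 294  21  16 258] [ 0.526 -0.436  0.062]
2573 ((246.41297912597656, 193.1444549560547), (73.24932861328125, 37.113670349121094), 84.19327545166016) [225 157] [268 231]
top [380.8 249.8] [374 242  15  16 201] [ 0.527 -0.433  0.062]
(228, 224) [ 0.565 -0.141  0.012]
(226, 262) [ 0.49  -0.143  0.012]
(379, 271) [ 0.492 -0.442  0.012]
2962 ((278.16864013671875, 234.46002197265625), (74.32272338867188, 44.04246520996094), 6.881723880767822) [240 209] [315 260]
```

View pics/c.png

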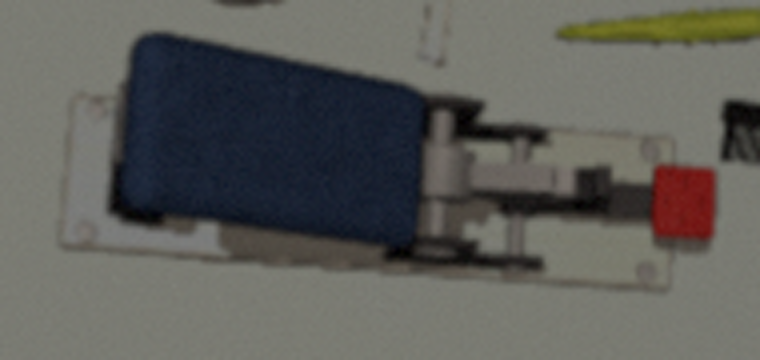

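The measurements agree with each other: plate parallel to world y, centreline x≈0.528, hinge y≈-0.316, tab centre (0.527,-0.434). Now I'll go above the tab's outer half with the gripper shut and the yaw squared up.

```bash
python3 -m crank '[{"delta_rot":[0,0,6],"xyz":[0.045,-0.011,0],"fingers":1},{"delta_rot":[0,0,12],"xyz":[0.09,-0.021,0],"fingers":1},{"delta_rot":[0,0,18.9],"xyz":[0.135,-0.032,0],"fingers":1},{"delta_rot":[0,0,18.9],"xyz":[0.18,-0.043,0],"fingers":1},{"delta_rot":[0,0,18.9],"xyz":[0.225,-0.054,0],"fingers":1},{"delta_rot":[0,0,18.9],"xyz":[0.27,-0.065,0.03],"fingers":1},{"delta_rot":[0,0,18.9],"xyz":[0.31,-0.075,0.06],"fingers":1},{"delta_rot":[0,0,18.9],"xyz":[0.356,-0.086,0.09],"fingers":1},{"delta_rot":[0,0,18.9],"xyz":[0.356,-0.086,0.12],"fingers":1},{"delta_rot":[0,0,18.9],"xyz":[0.356,-0.086,0.12],"fingers":1}]'
python3 - <<'E'
from h import *
o=telemetry.get_obs(); print({k:np.round(o[k],3) for k in("t","eef_pos","tool_rot","contact_force","gripper_width")})
for n in("side","wrist","top"):
    c=viewer.read_camera(n); print(n,[(np.round(ce,1).tolist(),s.tolist(),np.round(atz(c,ce,.063),3)) for ce,s in red(c)])
    print(np.round(proj(c,o["eef_pos"])))
    if n=="side": a=cv2.resize(c["img"][200:350,180:380],None,fx=3,fy=3)
    if n=="wrist": b=c["img"]
cv2.imwrite("pics/d.png",a[...,::-1]);cv2.imwrite("pics/e.png",b[...,::-1])
E
```

```text
t: 2.15
eef_pos: [0.5275, -0.4368, 0.1058]
tool_rot: [-0.003, 1.0, 0.003, -0.003]
contact_force: [-0.8, 0.8, -0.8]
gripper_width: 0.001
grasp_force: 0.0
{'t': np.float64(2.15), 'eef_pos': array([ 0.527, -0.437,  0.106]), 'tool_rot': array([-0.003,  1.   ,  0.003, -0.003]), 'contact_force': array([-0.761,  0.828, -0.792]), 'gripper_width': np.float64(0.001)}
side [([260.1, 301.0], [251, 294, 20, 16, 254], array([ 0.526, -0.437,  0.063]))]
[260. 283.]
wrist [([264.3, 234.1], [239, 209, 54, 59, 2657], array([ 0.529, -0.435,  0.063]))]
[265. 269.]
top [([9.9, 105.5], [0, 95, 22, 22, 333], array([0.768, 0.313, 0.063]))]
[389. 247.]
```

View pics/d.png

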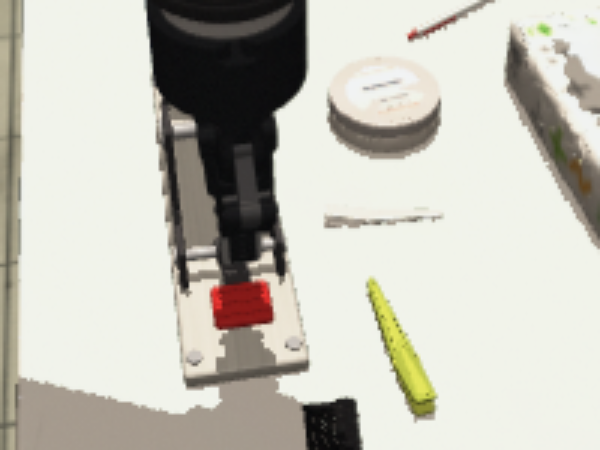

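View pics/e.png

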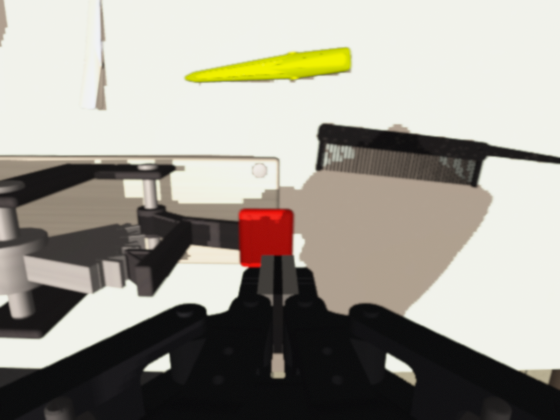

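The side view shows the shut fingertips over the tab at (260,301). The wrist view shows the tab at (264,234), lined up across its width. I'll press down following the tab's small outward swing.

```bash
python3 -m crank '[{"delta_rot":[0,0,0],"xyz":[0,0.004,0.025],"fingers":1},{"delta_rot":[0,0,0],"xyz":[0,0.004,0.038],"fingers":1},{"delta_rot":[0,0,0],"xyz":[0,0.005,0.044],"fingers":1},{"delta_rot":[0,0,0],"xyz":[0,0.007,0.049],"fingers":1},{"delta_rot":[0,0,0],"xyz":[0,0.008,0.054],"fingers":1},{"delta_rot":[0,0,0],"xyz":[0,0.009,0.058],"fingers":1},{"delta_rot":[0,0,0],"xyz":[0,0.009,0.06],"fingers":1},{"delta_rot":[0,0,0],"xyz":[0,0.009,0.06],"fingers":1}]'
```

```text
t: 3.1
eef_pos: [0.5276, -0.4524, 0.0518]
tool_rot: [0.001, 1.0, -0.0, 0.0]
contact_force: [-1.5, -3.5, 2.3]
gripper_width: 0.001
grasp_force: 1.7
```

```bash
python3 -m crank '[{"delta_rot":[0,0,0],"xyz":[0,-0.002,0.003],"fingers":1},{"delta_rot":[0,0,0],"xyz":[0,-0.003,0.006],"fingers":1},{"delta_rot":[0,0,0],"xyz":[0,-0.003,0.009],"fingers":1},{"delta_rot":[0,0,0],"xyz":[0,-0.003,0.01],"fingers":1},{"delta_rot":[0,0,0],"xyz":[0,-0.003,0.01],"fingers":1}]'
python3 - <<'E'
from h import *
c=viewer.read_camera("side"); print([(np.round(ce,1).tolist(),s.tolist()) for ce,s in red(c)])
c2=viewer.read_camera("wrist"); print([(np.round(ce,1).tolist(),s.tolist()) for ce,s in red(c2)])
a=cv2.resize(c["img"][240:340,200:320],(480,400)); b=cv2.resize(c2["img"][100:400,0:400],(400,300)); b=cv2.copyMakeBorder(b,0,100,0,0,0)
cv2.imwrite("pics/f.png",cv2.resize(np.hstack([a,b]),None,fx=.9,fy=.9)[...,::-1])
E
```

```text
t: 3.6
eef_pos: [0.5292, -0.4514, 0.0441]
tool_rot: [0.003, 1.0, -0.001, 0.002]
contact_force: [-2.1, -8.3, 12.0]
gripper_width: -0.0
grasp_force: 3.2
[([254.0, 312.5], [251, 305, 7, 15, 55])]
[([235.1, 268.0], [211, 241, 70, 73, 2529])]
```

View pics/f.png

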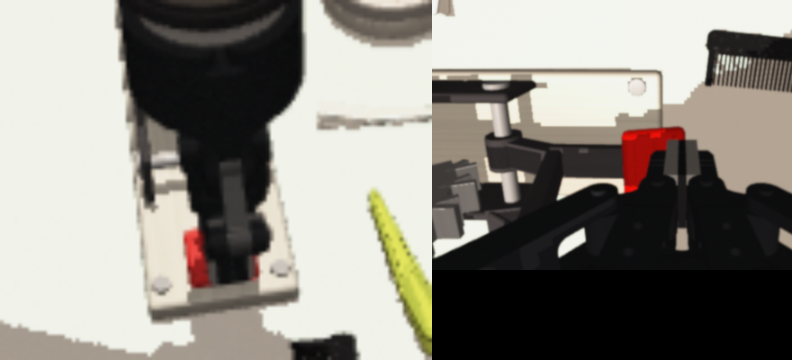

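The pictures show the fingertip on the outer half of the tab, which is tilted well down. I'll press a little more to confirm the stop.

```bash
python3 -m crank '[{"delta_rot":[0,0,0],"xyz":[0,-0.004,0.003],"fingers":1},{"delta_rot":[0,0,0],"xyz":[0,-0.004,0.006],"fingers":1},{"delta_rot":[0,0,0],"xyz":[0,-0.004,0.008],"fingers":1},{"delta_rot":[0,0,0],"xyz":[0,-0.004,0.008],"fingers":1}]'
```

```text
t: 4.1
eef_pos: [0.5312, -0.4537, 0.0423]
tool_rot: [0.007, 1.0, -0.002, 0.006]
contact_force: [-6.3, -11.9, 36.5]
gripper_width: -0.002
grasp_force: 11.6
```

The force rose to 36 N with almost no further travel, so the tab is on its stop. Lifting off and checking.

```bash
python3 -m crank '[{"delta_rot":[0,0,0],"xyz":[0,0,-0.01],"fingers":1},{"delta_rot":[0,0,0],"xyz":[0,0,-0.03],"fingers":1},{"delta_rot":[0,0,0],"xyz":[0,0,-0.07],"fingers":1},{"delta_rot":[0,0,0],"xyz":[0,0,-0.12],"fingers":1},{"delta_rot":[0,0,0],"xyz":[0,0,-0.17],"fingers":1},{"delta_rot":[0,0,0],"xyz":[0,0,-0.215],"fingers":1},{"delta_rot":[0,0,0],"xyz":[0,-0.04,-0.215],"fingers":1},{"delta_rot":[0,0,0],"xyz":[0,-0.09,-0.215],"fingers":1},{"delta_rot":[0,0,0],"xyz":[0,-0.11,-0.215],"fingers":1},{"delta_rot":[0,0,0],"xyz":[0,-0.11,-0.215],"fingers":1}]'
python3 - <<'E'
from h import *
o=telemetry.get_obs(); print({k:np.round(o[k],4) for k in("t","eef_pos","tool_rot","contact_force")})
for n in("side","top"):
    c=viewer.read_camera(n); print(n,[(np.round(ce,1).tolist(),s.tolist(),np.round(atz(c,ce,.045),3)) for ce,s in red(c)])
    for p in ((.527,-.434,.063),(.527,-.440,.046)): print(np.round(proj(c,p),1))
E
```

```text
t: 5.1
eef_pos: [0.5292, -0.3278, 0.2481]
tool_rot: [-0.002, 1.0, 0.004, 0.0]
contact_force: [0.8, -0.3, -0.1]
gripper_width: 0.003
grasp_force: 0.0
{'t': np.float64(5.1), 'eef_pos': array([ 0.5292, -0.3278,  0.2481]), 'tool_rot': array([-1.8e-03,  1.0e+00,  3.8e-03,  3.0e-04]), 'contact_force': array([ 0.8132, -0.3053, -0.0822])}
side [([261.0, 309.8], [251, 302, 21, 17, 277], array([ 0.527, -0.441,  0.045]))]
[260.2 299.5]
[261.1 308.7]
top [([9.8, 105.1], [0, 95, 22, 22, 285], array([0.776, 0.325, 0.045])), ([25.0, 109.4], [18, 97, 11, 25, 49], array([0.768, 0.291, 0.045]))]
[381.4 250. ]
[382.4 251.1]
```

The tab stayed down, matching the fully pressed prediction (row 309.8 against 308.7). Now going over pad_push, then pushing along its arc.

```bash
python3 -m crank '[{"delta_rot":[0,0,0],"xyz":[0,-0.04,0],"fingers":1},{"delta_rot":[0,0,0],"xyz":[0,-0.08,0],"fingers":1},{"delta_rot":[0,0,0],"xyz":[0,-0.1,0.01],"fingers":1},{"delta_rot":[0,0,0],"xyz":[0,-0.1,0.04],"fingers":1},{"delta_rot":[0,0,0],"xyz":[0,-0.1,0.05],"fingers":1},{"delta_rot":[0,0,0],"xyz":[0,-0.1,0.05],"fingers":1}]'
python3 - <<'E'
from h import *
o=telemetry.get_obs(); print(np.round(o["eef_pos"],4),np.round(o["contact_force"],1))
c=viewer.read_camera("side"); cv2.imwrite("pics/g.png",cv2.resize(c["img"][100:340,150:370],None,fx=2.4,fy=2.4)[...,::-1])
E
```

```text
t: 5.8
eef_pos: [0.5262, -0.235, 0.1965]
tool_rot: [-0.0, 1.0, -0.001, -0.002]
contact_force: [0.9, -0.8, 0.1]
gripper_width: -0.003
grasp_force: 0.0
[ 0.5262 -0.235   0.1965] [ 0.9 -0.8  0.1]
```

View pics/g.png

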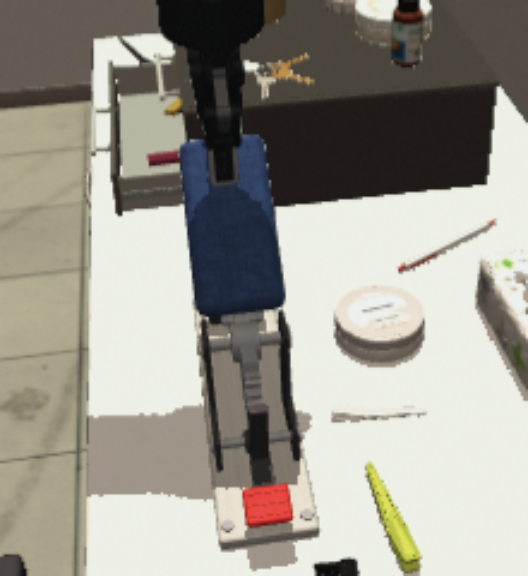

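The picture shows the fingertip above the pad's middle line at (222,175) in the crop, with the tab down. Now pushing along the arc.

```bash
python3 -m crank '[{"delta_rot":[0,0,0],"xyz":[0,-0.006,0.012],"fingers":1},{"delta_rot":[0,0,0],"xyz":[0,-0.011,0.022],"fingers":1},{"delta_rot":[0,0,0],"xyz":[0,-0.018,0.032],"fingers":1},{"delta_rot":[0,0,0],"xyz":[0,-0.024,0.042],"fingers":1},{"delta_rot":[0,0,0],"xyz":[0,-0.029,0.052],"fingers":1},{"delta_rot":[0,0,0],"xyz":[0,-0.033,0.062],"fingers":1},{"delta_rot":[0,0,0],"xyz":[0,-0.036,0.072],"fingers":1},{"delta_rot":[0,0,0],"xyz":[0,-0.038,0.08],"fingers":1},{"delta_rot":[0,0,0],"xyz":[0,-0.038,0.086],"fingers":1},{"delta_rot":[0,0,0],"xyz":[0,-0.038,0.086],"fingers":1}]'
```

```text
t: 6.85
eef_pos: [0.5279, -0.1952, 0.1129]
tool_rot: [-0.0, 1.0, 0.0, 0.0]
contact_force: [-0.0, 3.1, 12.6]
gripper_width: -0.0
grasp_force: 6.3
```

```bash
python3 -m crank '[{"delta_rot":[0,0,0],"xyz":[0,0,0.003],"fingers":1},{"delta_rot":[0,0,0],"xyz":[0,0,0.006],"fingers":1},{"delta_rot":[0,0,0],"xyz":[0,0,0.008],"fingers":1},{"delta_rot":[0,0,0],"xyz":[0,0,0.008],"fingers":1}]'
```

```text
t: 7.25
eef_pos: [0.5283, -0.1953, 0.1119]
tool_rot: [-0.0, 1.0, -0.0, 0.001]
contact_force: [-22.8, 9.7, 74.7]
gripper_width: -0.004
grasp_force: 37.2
```

On the stop: 75 N with only 1 mm of travel, at the expected 113 mm height. Retreating straight up and looking.

```bash
python3 -m crank '[{"delta_rot":[0,0,0],"xyz":[0,0,-0.008],"fingers":1},{"delta_rot":[0,0,0],"xyz":[0,0,-0.02],"fingers":1},{"delta_rot":[0,0,0],"xyz":[0,0,-0.06],"fingers":1},{"delta_rot":[0,0,0],"xyz":[0,0,-0.1],"fingers":1},{"delta_rot":[0,0,0],"xyz":[0,0,-0.14],"fingers":1},{"delta_rot":[0,0,0],"xyz":[0,0,-0.16],"fingers":1},{"delta_rot":[0,0,0],"xyz":[0,0,-0.16],"fingers":1},{"delta_rot":[0,0,0],"xyz":[0,0,-0.16],"fingers":1}]'
python3 - <<'E'
from h import *
c=viewer.read_camera("side"); print([(np.round(ce,1).tolist(),s.tolist()) for ce,s in red(c)])
for y in(-.294,-.144): print(np.round(proj(c,(.528,y,.113))))
for t,z in(("clip_lime",.01),("pot_2",.02),("duckbill",.008)):
    for d in search_frame("side",t)[:1]: print(t,np.round(d["pixel"]),np.round(atz(c,d["pixel"],z),3))
cv2.imwrite("pics/i.png",cv2.resize(c["img"][100:340,150:370],None,fx=2.4,fy=2.4)[...,::-1])
E
```

```text
t: 8.05
eef_pos: [0.5266, -0.196, 0.2632]
tool_rot: [-0.0, 1.0, -0.0, -0.001]
contact_force: [-0.7, 0.2, -0.4]
gripper_width: 0.001
grasp_force: 0.0
[([260.5, 310.0], [251, 302, 21, 17, 135])]
[250. 227.]
[242. 185.]
clip_lime [314. 318.] [ 0.62 -0.45  0.01]
pot_2 [308. 234.] [ 0.659 -0.23   0.02 ]
duckbill [307. 270.] [ 0.635 -0.324  0.008]
```

View pics/i.png

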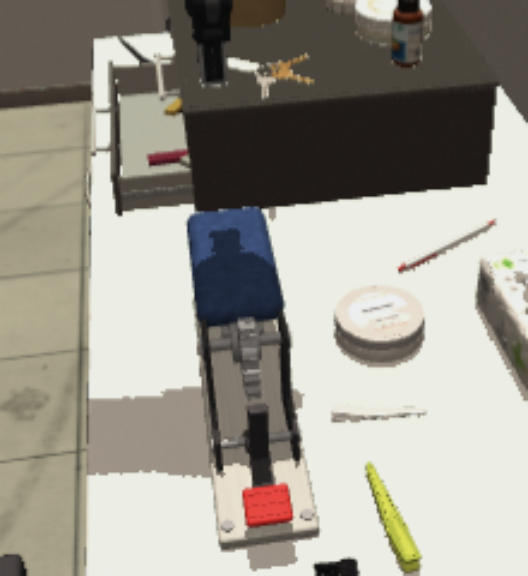

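The pad lies flat: its far edge is at full-image row ≈186, against 185 predicted. The tab is still down at row 310, the bystanders are unmoved, and the robot is clear.

```bash
python3 -c "
from station import job; print(job.hand_in())"
```

```text
the job is handed in; nothing more can be done
None
```

The release tab is pressed fully down and stays there, the blue pad lies flat on its stop, the hair clips and pot have not been moved, and the job was handed in at about 8 s of the 38 s allowed.

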